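# Park the slicer's food holder over the blade

## Robot

A 6-joint arm with a two-finger parallel gripper is mounted at the origin on a cart in front of the work surface, level with it; the furniture and walls round the work are solid. World frame = base frame: x ahead of the robot, y to its left, z up, the work surface at z = 0. Lengths are in m, angles in rad, forces in N, time in s.
With the tool pointing down it reaches from about 0.25 to 0.725 m from the base axis. Payload 9.7 kg.
Tool frame: the origin (TCP) lies at the very end of the fingers, on their centre line; the grasp point (between the pads) lies r.grip_depth behind it (r.grip_depth is the distance from the TCP to the grasp point, in m); z points along the fingers, x is the direction in which the jaws open and shut, and the axes are right-handed (so a half turn about z gives the same grasp; the last joint's range is limited). The gripper opens to 85 mm and grips with 20 to 120 N. Pads are 22 mm wide; open, the fingers measure 114 mm over their backs; the gripper's body (76 mm by 85 mm) begins 54 mm behind the grasp point. The pads swing forward as they close: fully open they stand 13 mm farther back than shut.
Start: joints at [1.163, 0.087, 0.176, 1.66, 0, 1.571], TCP at [0.218, 0.505, 0.231] pointing down, gripper open.
Joint ranges: [-3.13, 3.13], [-0.85, 1.81], [-1.15, 1.24], [-2.2, 2.28], [-1.44, 1.52], [-3.14, 3.14]. Speed limits (rad/s): [2.22, 2.22, 2.57, 3.14, 3.14, 3.14].

## Interface

Orientations are given as a 3x3 rotation matrix whose columns are the frame's x, y, z axes.
In Python, from workcell import r, grab_frame gives the robot as it stands.
- The arm moves only by the tool play_rows, never from a script. Its argument "motion" is a list of rows, each an object of numbers: "grip": the finger opening in cm, from 0 to 8.54; "tx", "ty", "tz": the shift along the world's x, y, z in cm; "rx", "ry", "rz": the turn, a rotation vector about the world's x, y, z in degrees. A call has 1 to 12 rows; each row is the pose to reach, as a shift and turn from the pose commanded when the call began; what a row does not reach only later rows make up. A row lasts 1/12 s, in which the tool goes at most 41.7 mm and 7.16 degrees, less where a joint would pass 70% of its speed; a pose out of reach is approached as far as the arm can. A call with a gripper value outside its range is refused whole. The fingers move at their own pace and stop on an object; the grip force is fixed at half the most. Time passes only in rows, so rows that repeat a pose let the fingers close. It gives the time, the measured TCP pose, the force and the opening at its end, in the units of the state.
- r.read_state(): the state, without advancing time (a new reading comes with each control period).
- grab_frame(name): name is "scene" or "top" or "wrist"; returns a dict with "frame" (384x512x3 uint8, red, green, blue), "intrinsics" (3x3 intrinsics, pixels), "k1" (the pictures are not rectified: a ray, as slopes to the right and down, at radius r is drawn at 1 + k1 r^2 times it, then the intrinsics apply), "pose" (4x4, takes a point from camera to world coordinates); the wrist camera has in their place "T_tool_cam" (4x4, takes a point from camera to tool coordinates, whose origin is the TCP and whose axes are the tool frame's). Camera axes: x right, y down, z forward; pixel columns grow to the right and rows downward; lengths in m; the calibration is good to about 2 mm. A picture is of the moment at which its call begins: read the wrist's pose just before it. There is no depth.
- r.sign_off(): hands the job in, once; it reports no verdict.
The state is a dict: "clock": time; "joint_positions": joint angles; "qd": joint speeds; "joint_torque": joint torques, N m; "eef_pos": TCP position; "eef_rot": TCP orientation; "contact_force": force on the tool from outside, world axes, zero at the start; "moment": the same for the moment, N m; "finger_gap": opening from 0.0 (shut) to 1.0 (fully open).
Only numpy, scipy, OpenCV 4.12 (cv2) and the standard library are available. Lean on these libraries where they do the work, as an engineer would, in place of code of your own. Each camera call takes 0.05 s, during which the arm holds its last target.

## Task

Make the vegetable slicer safe to put by: press the locking button on its food holder down with a fingertip and, keeping it down all the way, push the holder along its rails over the blade until it is fully home against the end stop, then take the hand away so that the button springs back up and the holder stays locked there. Only press and push: pick nothing up, and leave the other things on the worktop where they are.

Things in the scene. Friction and masses are not known exactly. Their poses are not given: they have to be found in the camera images.
- slicer: Vegetable slicer fixed to the worktop by suction feet: 165 mm wide (x), 280 mm long (y), two aluminium rails, a steel plate and a blade between them. Origin at the middle of its footprint, on the worktop; z up. The food holder slides along its +y to the end stop: the taller cross wall, 76 mm high, at the +y end (the wall at the other end is 46 mm high).
- food_holder (a joint): How far the white food holder has slid along the slicer's +y, in m: 0 (3 mm either way) at the start, 0.12 at the end stop. Friction about 2 N. A steel pin locks it in notches 20 mm apart (3 mm play each side), the last at the end stop, unless the button is down; let up on the way, the button locks it in the next notch.
- lock_button (a joint): How far the locking button is pressed, in m: 0 up, 0.012 fully down. A spring pushes it up: 2.4 N to begin, 6 N fully down. The holder is free from about 0.010 on.
- button_top (a point): Centre of the top face of the button (moves with it): a grey rounded pad 50 mm wide (slicer's x), 36 mm long (y), on the holder's half away from the end stop. 80 mm above the worktop when up, 68 mm when down. The palm grip's upright rear face is 29 mm from this point, toward the end stop, so a fingertip on the pad can push against it.
- holder_front (a point): Middle of the upper front edge (toward the end stop) of the holder's plate, which is 132 mm wide and 110 mm long, its top 54 mm above the worktop.
- palm_grip (a point): Centre of the top of the palm grip, a rounded white block fixed on the holder's half toward the end stop: 84 mm wide (x), 50 mm long (y), its top 99 mm above the worktop.
- end_stop (a point): The point on the slicer that holder_front meets when the holder is fully home against the end stop's two rubber bumpers.
- shaker: Bystander: glass salt shaker with a metal top, 44 mm across, 90 mm high, beside the slicer. Origin at the centre of its underside.
- round_tin: Bystander: small round tin, 57 mm across, 72 mm high, beside the slicer. Origin at the centre of its underside.
- veg_peeler: Bystander: yellow peeler lying flat, 170 x 25 x 18 mm, on the slicer's robot side. Origin at the centre of its underside.
- pot: Bystander: low round pot, 90 mm across, 32 mm high. Origin at the centre of its underside.
- flat_tin: Bystander: flat oblong tin, 63 x 105 x 26 mm. Origin at the centre of its underside.
- spice_jar: Bystander: spice jar with a red cap, 45 mm across, 106 mm high. Origin at the centre of its underside.
- mug: Bystander: white mug with a handle, 89 x 120 x 98 mm. Origin at the centre of its underside.

How it is judged:
On the way, in this order (a step that is already met when the one before it is completed fails the run):
1. the locking button is pressed down while the holder is still at its starting notch (value of joint lock_button above 0.009 m and value of joint food_holder below 0.008 m), for 0.05 s.
2. the holder reaches the end stop with the button still held down (value of joint food_holder above 0.1155 m and value of joint lock_button above 0.007 m), for 0.05 s.
At the end, for the whole second after the job is handed in: The food holder rests within 4.5 mm of the end stop, the locking button is up again (within 3 mm), and no bystander lies more than 20 mm from where it stood (value of joint food_holder above 0.1155 m and value of joint lock_button below 0.003 m and distance between holder_front and end_stop below 0.005 m and velocity of joint food_holder between -0.01 and 0.01 m/s and distance of each of shaker, round_tin, veg_peeler, pot, flat_tin, spice_jar, mug from where it was at the start of the episode below 0.02 m); the robot touches nothing.
It fails at once if the button comes up on the way, between the starting notch and the end stop (value of joint lock_button below 0.004 m and value of joint food_holder between 0.01 and 0.112 m).
It fails at once if one of the other things is picked up or pushed away (more than 20 mm) (distance of any of shaker, round_tin, veg_peeler, pot, flat_tin, spice_jar, mug from where it was at the start of the episode above 0.02 m).
It also fails if it takes over 38 s, if anything falls off the work surface, if the arm or the gripper's body presses on something with over 40 N, if the wrist force passes 120 N, or if a joint passes its speed limit or range.

## Working session

There is one attempt and no reset: what is moved stays moved. The work goes in short steps, Python scripts to look and compute and a tool call to move; the robot and the scene stay as the last step left them, time stands still between calls to the robot, and variables do not carry over. Pictures are saved under pics/ and viewed, and the job is handed in when it is done.

Besides the shell and the picture viewer there is one more tool, called after ">>>" in YAML: its name, and indented under it one key for each argument. play_rows: Moves the arm, as the interface text tells. Its arguments: {"type":"object","properties":{"motion":{"type":"array"}},"required":["motion"]}

```bash
mkdir -p pics; ls
python3 - <<'E'
from workcell import r, grab_frame
import cv2,numpy as np
s=r.read_state();print(s)
for n in("scene","top","wrist"):
    f=grab_frame(n);cv2.imwrite(f"pics/a_{n}.png",f["frame"][:,:,::-1])
    print(n,{k:np.round(v,4) for k,v in f.items() if k!="frame"})
print(r.grip_depth)
E
```

```text
pics
{'clock': 0.0, 'joint_positions': array([1.16301284e+00, 8.74567759e-02, 1.75148584e-01, 1.65981962e+00,
       1.77309341e-05, 1.57079976e+00]), 'qd': array([-0.00071661, -0.00172387,  0.00097401, -0.00029901, -0.0012252 ,
       -0.00044489]), 'joint_torque': array([-1.39125852e-03, -5.20385957e+01,  4.64798641e+01,  1.62715843e-02,
       -4.32022068e-05,  1.39550809e-05]), 'eef_pos': array([0.21801954, 0.50468933, 0.23059231]), 'eef_rot': array([[ 3.96578340e-01,  9.18000721e-01, -5.44312754e-04],
       [ 9.17999917e-01, -3.96578713e-01, -1.21527745e-03],
       [-1.33148843e-03, -1.77263468e-05, -9.99999113e-01]]), 'contact_force': array([ 0.30677101, -0.52272668,  0.56268137]), 'moment': array([0.02177395, 0.01275205, 0.00605958]), 'finger_gap': 1.001046874373582}
scene {'intrinsics': array([[476.8942,   0.    , 251.2744],
       [  0.    , 476.8942, 190.4076],
       [  0.    ,   0.    ,   1.    ]]), 'k1': np.float64(-0.0357), 'pose': array([[ 0.557 , -0.4858,  0.6736, -0.567 ],
       [-0.8305, -0.3192,  0.4566, -0.7769],
       [-0.0068, -0.8137, -0.5812,  1.1045],
       [ 0.    ,  0.    ,  0.    ,  1.    ]])}
top {'intrinsics': array([[381.9868,   0.    , 258.4893],
       [  0.    , 381.9868, 191.7651],
       [  0.    ,   0.    ,   1.    ]]), 'k1': np.float64(-0.0395), 'pose': array([[-0.0816, -0.973 ,  0.216 ,  0.3505],
       [-0.9967,  0.0786, -0.0225,  0.013 ],
       [ 0.0049, -0.2171, -0.9761,  1.2794],
       [ 0.    ,  0.    ,  0.    ,  1.    ]])}
wrist {'intrinsics': array([[309.0459,   0.    , 257.1301],
       [  0.    , 309.0459, 194.5267],
       [  0.    ,   0.    ,   1.    ]]), 'k1': np.float64(-0.0185), 'T_tool_cam': array([[ 1.000e+00,  3.000e-04,  8.000e-04,  0.000e+00],
       [-5.000e-04,  9.647e-01,  2.634e-01, -6.600e-02],
       [-7.000e-04, -2.634e-01,  9.647e-01, -1.429e-01],
       [ 0.000e+00,  0.000e+00,  0.000e+00,  1.000e+00]])}
0.0187
```

View pics/a_scene.png

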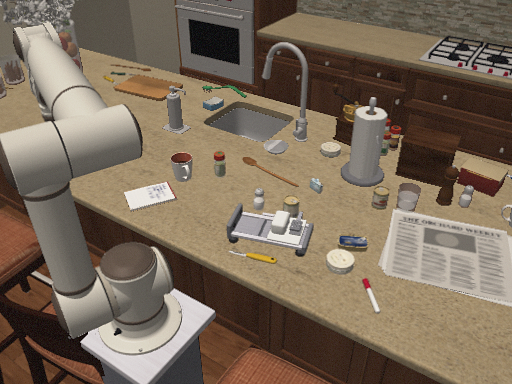

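View pics/a_top.png

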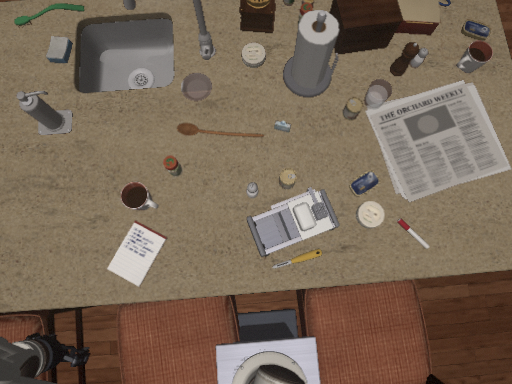

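```bash
python3 -c "
import cv2
a=cv2.imread('pics/a_top.png')[100:290,150:400];cv2.imwrite('pics/a_top_z.png',cv2.resize(a,None,fx=3,fy=3,interpolation=2))
a=cv2.imread('pics/a_scene.png')[100:300,200:440];cv2.imwrite('pics/a_sc_z.png',cv2.resize(a,None,fx=3,fy=3,interpolation=2))"
```

```text
(no output)
```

View pics/a_top_z.png

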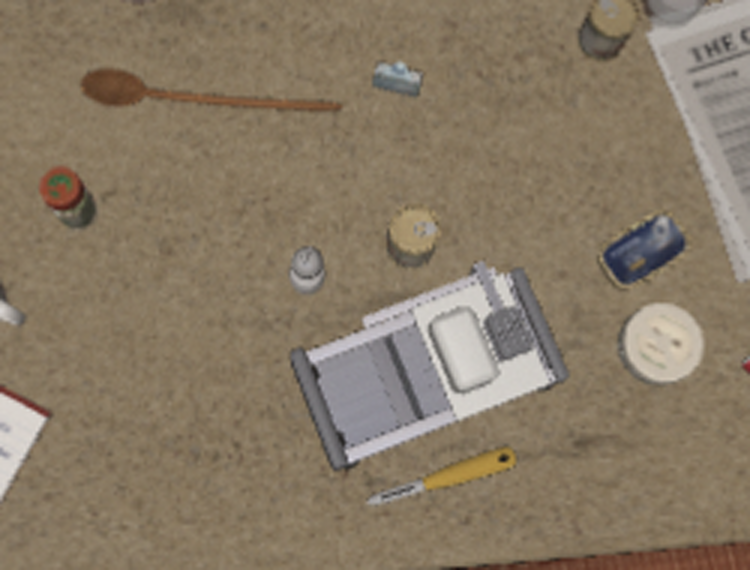

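View pics/a_sc_z.png

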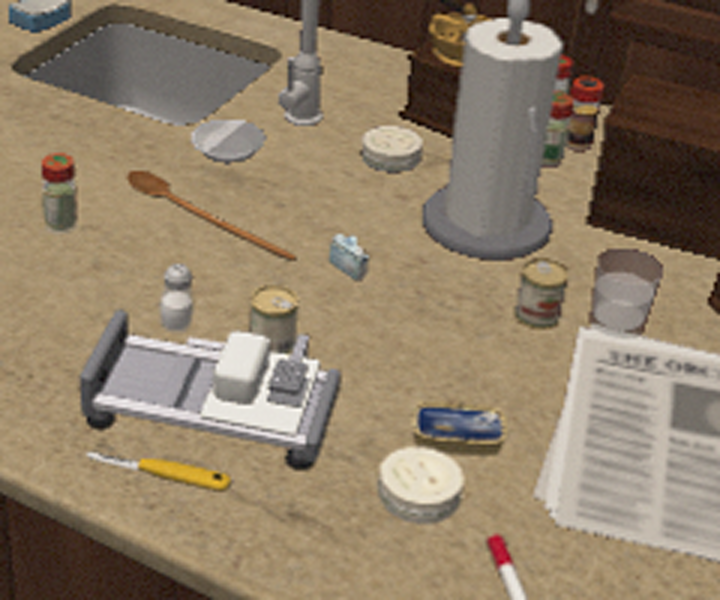

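```bash
cat > h.py <<'E'
import numpy as np,cv2
def ray(f,uv,pose):
    K=f["intrinsics"];k=float(f["k1"])
    xy=(np.array(uv,float)-K[:2,2])/np.array([K[0,0],K[1,1]])
    u=xy.copy()
    for _ in range(20): u=xy/(1+k*(u@u))
    return pose[:3,3],pose[:3,:3]@np.array([u[0],u[1],1])
def at(f,uv,z,pose=None):
    o,d=ray(f,uv,f["pose"] if pose is None else pose)
    return o+d*(z-o[2])/d[2]
def proj(f,P,pose=None):
    pose=f["pose"] if pose is None else pose
    c=(np.atleast_2d(P)-pose[:3,3])@pose[:3,:3]
    u=c[:,:2]/c[:,2:];u=u*(1+f["k1"]*(u**2).sum(1,keepdims=True))
    K=f["intrinsics"];return u*[K[0,0],K[1,1]]+K[:2,2]
E
python3 - <<'E'
from h import *
from workcell import r,grab_frame
f=grab_frame("top");g=grab_frame("scene")
Z=lambda u,v:(150+u/3-.33,100+v/3-.33)
S=lambda u,v:(200+u/3-.33,100+v/3-.33)
for n,p,z in [("palm",Z(462,340),.099),("btn",Z(509,331),.08),("hf1",Z(414,308),.054),("hf2",Z(453,416),.054),("es1",Z(298,352),.076),("es2",Z(340,466),.076),("w1",Z(519,270),.046),("w2",Z(562,378),.046),("shaker",Z(308,255),.09),("tin",Z(415,222),.072),("peelL",Z(370,500),.01),("peelR",Z(513,456),.01)]:
    print(n,np.round(at(f,p,z)[:2],4))
for n,p,z in [("palm",S(247,350),.099),("btn",S(291,377),.08),("hf1",S(232,330),.054)]: print("sc",n,np.round(at(g,p,z)[:2],4))
E
```

```text
palm [ 0.5325 -0.1496]
btn [ 0.541  -0.2031]
hf1 [ 0.5788 -0.1074]
hf2 [ 0.4585 -0.1375]
es1 [0.5373 0.0221]
es2 [ 0.4145 -0.0122]
w1 [ 0.6135 -0.2283]
w2 [ 0.4903 -0.2608]
shaker [0.6386 0.0034]
tin [ 0.6705 -0.1161]
peelL [ 0.3788 -0.0431]
peelR [ 0.4132 -0.2041]
sc palm [ 0.5303 -0.1573]
sc btn [ 0.5366 -0.2114]
sc hf1 [ 0.6024 -0.095 ]
```

>>> play_rows:
  motion:
    - {"tx": 4, "ty": -3, "rz": -6, "grip": 0}
    - {"tx": 7, "ty": -6, "rz": -12, "grip": 0}
    - {"tx": 10, "ty": -10, "rz": -18, "grip": 0}
    - {"tx": 12, "ty": -14, "rz": -24, "grip": 0}
    - {"tx": 14, "ty": -18, "rz": -30, "grip": 0}
    - {"tx": 16, "ty": -22, "rz": -36, "grip": 0}
    - {"tx": 18, "ty": -26, "rz": -42, "grip": 0}
    - {"tx": 20, "ty": -30, "rz": -48, "grip": 0}
    - {"tx": 22, "ty": -34, "rz": -50, "grip": 0}
    - {"tx": 24, "ty": -38, "rz": -50, "grip": 0}
    - {"tx": 26, "ty": -42, "rz": -50, "grip": 0}
    - {"tx": 27, "ty": -46, "rz": -50, "grip": 0}

```text
validation failed for argument at $.mo...
```

>>> play_rows:
  motion:
    - {"tx": 4, "ty": -3, "tz": 0, "rx": 0, "ry": 0, "rz": -6, "grip": 0}
    - {"tx": 7, "ty": -6, "tz": 0, "rx": 0, "ry": 0, "rz": -12, "grip": 0}
    - {"tx": 10, "ty": -9, "tz": 0, "rx": 0, "ry": 0, "rz": -18, "grip": 0}
    - {"tx": 12, "ty": -12, "tz": 0, "rx": 0, "ry": 0, "rz": -24, "grip": 0}
    - {"tx": 14, "ty": -15, "tz": 0, "rx": 0, "ry": 0, "rz": -30, "grip": 0}
    - {"tx": 16, "ty": -18, "tz": 0, "rx": 0, "ry": 0, "rz": -36, "grip": 0}
    - {"tx": 18, "ty": -21, "tz": 0, "rx": 0, "ry": 0, "rz": -42, "grip": 0}
    - {"tx": 20, "ty": -24, "tz": 0, "rx": 0, "ry": 0, "rz": -48, "grip": 0}
    - {"tx": 22, "ty": -28, "tz": 0, "rx": 0, "ry": 0, "rz": -50, "grip": 0}
    - {"tx": 24, "ty": -32, "tz": 0, "rx": 0, "ry": 0, "rz": -50, "grip": 0}
    - {"tx": 26, "ty": -36, "tz": 0, "rx": 0, "ry": 0, "rz": -50, "grip": 0}
    - {"tx": 28, "ty": -39, "tz": 0, "rx": 0, "ry": 0, "rz": -50, "grip": 0}

```text
clock: 1.25
eef_pos: [0.4965, 0.1157, 0.2316]
eef_rot: [[0.958, 0.286, 0.0], [0.286, -0.958, 0.0], [0.0, 0.0, -1.0]]
contact_force: [0.2, 1.5, 0.7]
finger_gap: 0.001
```

>>> play_rows:
  motion:
    - {"tx": 0.5, "ty": -4, "tz": 0, "rx": 0, "ry": 0, "rz": 0, "grip": 0}
    - {"tx": 1, "ty": -8, "tz": 0, "rx": 0, "ry": 0, "rz": 0, "grip": 0}
    - {"tx": 2, "ty": -12, "tz": 0, "rx": 0, "ry": 0, "rz": 0, "grip": 0}
    - {"tx": 3, "ty": -16, "tz": 0, "rx": 0, "ry": 0, "rz": 0, "grip": 0}
    - {"tx": 3.5, "ty": -20, "tz": 0, "rx": 0, "ry": 0, "rz": 0, "grip": 0}
    - {"tx": 4, "ty": -23, "tz": 0, "rx": 0, "ry": 0, "rz": 0, "grip": 0}
    - {"tx": 4.3, "ty": -26, "tz": 0, "rx": 0, "ry": 0, "rz": 0, "grip": 0}
    - {"tx": 4.3, "ty": -28, "tz": 0, "rx": 0, "ry": 0, "rz": 0, "grip": 0}
    - {"tx": 4.3, "ty": -29, "tz": 0, "rx": 0, "ry": 0, "rz": 0, "grip": 0}
    - {"tx": 4.3, "ty": -29, "tz": 0, "rx": 0, "ry": 0, "rz": 0, "grip": 0}

```text
clock: 2.08
eef_pos: [0.539, -0.1737, 0.2309]
eef_rot: [[0.959, 0.284, -0.001], [0.284, -0.959, 0.0], [-0.001, -0.0, -1.0]]
contact_force: [-0.0, 0.2, -0.6]
finger_gap: 0.003
```

Run:
```python
from workcell import r, grab_frame
import cv2,numpy as np,pickle
s=r.read_state();f=grab_frame("wrist");t=grab_frame("top")
pickle.dump((s,f),open("w1.pkl","wb"))
print(s["eef_pos"],s["clock"])
cv2.imwrite("pics/b_w.png",cv2.resize(f["frame"][:,:,::-1],(768,576),interpolation=2))
```

```text
[ 0.53904562 -0.17370584  0.23087061] 2.0833
```

View pics/b_w.png

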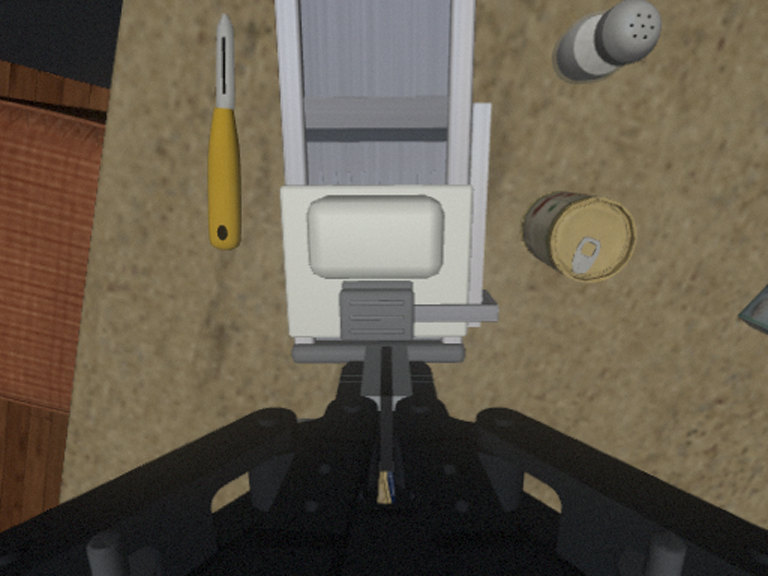

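Run:
```python
from h import *
import pickle
s,f=pickle.load(open("w1.pkl","rb"))
T=np.eye(4);T[:3,:3]=s["eef_rot"];T[:3,3]=s["eef_pos"];P=T@f["T_tool_cam"]
q=lambda u,v,z:at(f,((u+.5)/1.5-.5,(v+.5)/1.5-.5),z,P)[:2]
for n,a in dict(btn=(377,315,.08),bTL=(341,287,.08),bTR=(413,286,.08),bBL=(342,341,.08),bBR=(413,340,.08),hfL=(281,187,.054),hfR=(470,185,.054),hbL=(290,336,.054),hbR=(466,336,.054),palm=(375,230,.099),tip=(387,348,.2309),rail0=(287,10,.045),rail1=(296,180,.045)).items():
    print(n,np.round(q(*a),4))
hl,hr=q(281,187,.054),q(470,185,.054);d=hr-hl;print(np.degrees(np.arctan2(d[1],d[0])),np.hypot(*d))
m=(hl+hr)/2;print("hf",m)
a=q(287,10,.045);b=q(296,180,.045);d=a-b;print(np.degrees(np.arctan2(-d[0],d[1])))
```

```text
btn [ 0.5423 -0.2037]
bTL [ 0.5143 -0.1919]
bTR [ 0.5593 -0.1778]
bBL [ 0.5247 -0.2281]
bBR [ 0.5706 -0.2138]
hfL [ 0.4567 -0.1433]
hfR [ 0.5785 -0.1058]
hbL [ 0.4874 -0.2457]
hbR [ 0.6113 -0.2089]
palm [ 0.5249 -0.1471]
tip [ 0.5377 -0.1656]
rail0 [ 0.4331 -0.0359]
rail1 [ 0.4638 -0.1367]
17.11466940538769 0.12742361059032212
hf [ 0.51758011 -0.12456127]
16.897873270622384
```

>>> play_rows:
  motion:
    - {"tx": -0.1, "ty": -1.6, "tz": -3, "rx": 0, "ry": 0, "rz": 0.5, "grip": 0}
    - {"tx": -0.1, "ty": -1.6, "tz": -6, "rx": 0, "ry": 0, "rz": 0.5, "grip": 0}
    - {"tx": -0.1, "ty": -1.6, "tz": -9, "rx": 0, "ry": 0, "rz": 0.5, "grip": 0}
    - {"tx": -0.1, "ty": -1.6, "tz": -11, "rx": 0, "ry": 0, "rz": 0.5, "grip": 0}
    - {"tx": -0.1, "ty": -1.6, "tz": -12.5, "rx": 0, "ry": 0, "rz": 0.5, "grip": 0}
    - {"tx": -0.1, "ty": -1.6, "tz": -13.5, "rx": 0, "ry": 0, "rz": 0.5, "grip": 0}
    - {"tx": -0.1, "ty": -1.6, "tz": -14, "rx": 0, "ry": 0, "rz": 0.5, "grip": 0}
    - {"tx": -0.1, "ty": -1.6, "tz": -14, "rx": 0, "ry": 0, "rz": 0.5, "grip": 0}
    - {"tx": -0.1, "ty": -1.6, "tz": -14, "rx": 0, "ry": 0, "rz": 0.5, "grip": 0}

```text
clock: 2.93
eef_pos: [0.5386, -0.1875, 0.092]
eef_rot: [[0.955, 0.295, 0.001], [0.295, -0.955, -0.0], [0.001, 0.0, -1.0]]
contact_force: [0.4, 0.4, -0.8]
finger_gap: 0.002
```

Run:
```python
from workcell import r, grab_frame
import cv2,numpy as np
s=r.read_state();print(s["eef_pos"],s["contact_force"])
f=grab_frame("wrist");g=grab_frame("scene")
a=f["frame"][100:300,130:390,::-1];b=g["frame"][180:270,210:330,::-1]
cv2.imwrite("pics/c_w.png",cv2.resize(a,None,fx=3,fy=3,interpolation=2))
cv2.imwrite("pics/c_s.png",cv2.resize(b,None,fx=6,fy=6,interpolation=2))
```

```text
[ 0.53859221 -0.18753795  0.09203878] [ 0.37556972  0.4432904  -0.79121778]
```

View pics/c_w.png

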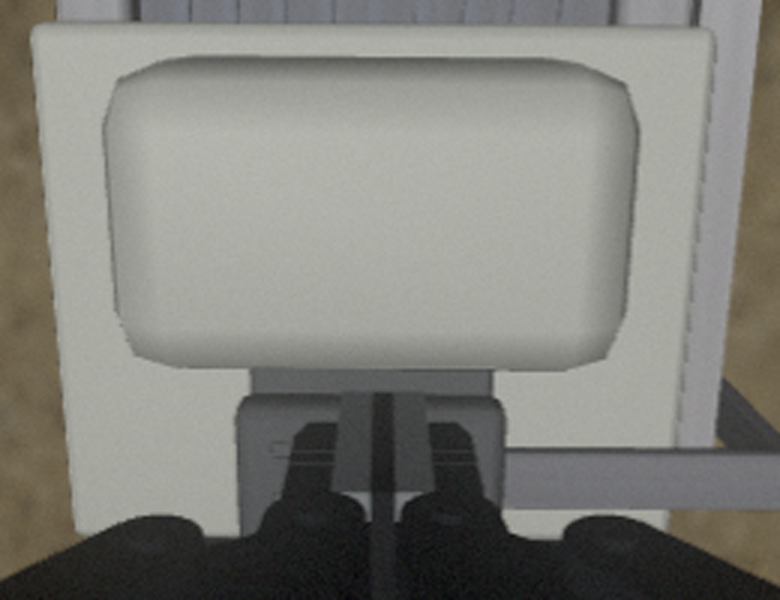

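View pics/c_s.png

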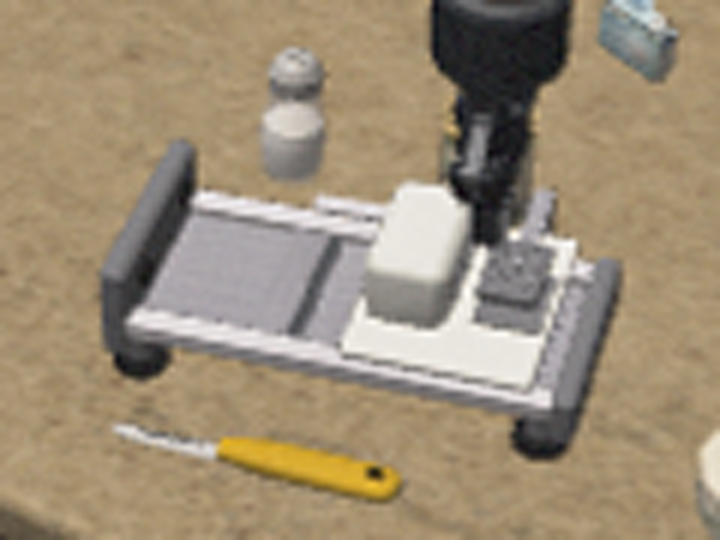

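Run:
```python
from h import *
from workcell import r, grab_frame
s=r.read_state();f=grab_frame("wrist");print(s["eef_pos"])
T=f["T_tool_cam"];
for p in [(0,0,0),(0,-.011,0),(0,.011,0),(-.0145,-.011,0),(.0145,-.011,0),(0,-.011,-.02)]:
    u=proj(f,np.array(p,float),T)[0]; print(p,(u-[130,100])*3+1)
```

```text
[ 0.5388114  -0.18798375  0.09244534]
(0, 0, 0) [378.67074301 441.93399703]
(0, -0.011, 0) [378.63446017 380.42397584]
(0, 0.011, 0) [378.7062452  501.12018574]
(-0.0145, -0.011, 0) [290.44988226 380.3591713 ]
(0.0145, -0.011, 0) [466.82212265 380.45664863]
(0, -0.011, -0.02) [378.07654001 430.93485338]
```

>>> play_rows:
  motion:
    - {"tx": 0.1, "ty": -0.4, "tz": -0.4, "rx": 0, "ry": 0, "rz": 0, "grip": 0}
    - {"tx": 0.1, "ty": -0.4, "tz": -0.8, "rx": 0, "ry": 0, "rz": 0, "grip": 0}
    - {"tx": 0.1, "ty": -0.4, "tz": -1.2, "rx": 0, "ry": 0, "rz": 0, "grip": 0}
    - {"tx": 0.1, "ty": -0.4, "tz": -1.6, "rx": 0, "ry": 0, "rz": 0, "grip": 0}
    - {"tx": 0.1, "ty": -0.4, "tz": -2.0, "rx": 0, "ry": 0, "rz": 0, "grip": 0}
    - {"tx": 0.1, "ty": -0.4, "tz": -2.3, "rx": 0, "ry": 0, "rz": 0, "grip": 0}
    - {"tx": 0.1, "ty": -0.4, "tz": -2.5, "rx": 0, "ry": 0, "rz": 0, "grip": 0}
    - {"tx": 0.1, "ty": -0.4, "tz": -2.5, "rx": 0, "ry": 0, "rz": 0, "grip": 0}
    - {"tx": 0.1, "ty": -0.4, "tz": -2.5, "rx": 0, "ry": 0, "rz": 0, "grip": 0}

```text
clock: 3.83
eef_pos: [0.5397, -0.1925, 0.0679]
eef_rot: [[0.956, 0.294, 0.002], [0.294, -0.956, -0.001], [0.002, 0.002, -1.0]]
contact_force: [-3.5, -0.6, 13.8]
finger_gap: 0.002
```

Run:
```python
from workcell import r, grab_frame
import cv2,numpy as np
s=r.read_state();print(s["eef_pos"],s["contact_force"])
f=grab_frame("wrist")
a=f["frame"][100:300,130:390,::-1]
cv2.imwrite("pics/d_w.png",cv2.resize(a,None,fx=3,fy=3,interpolation=2))
```

```text
[ 0.53967376 -0.19253054  0.0679248 ] [-3.47065749 -0.58976667 13.75687196]
```

View pics/d_w.png

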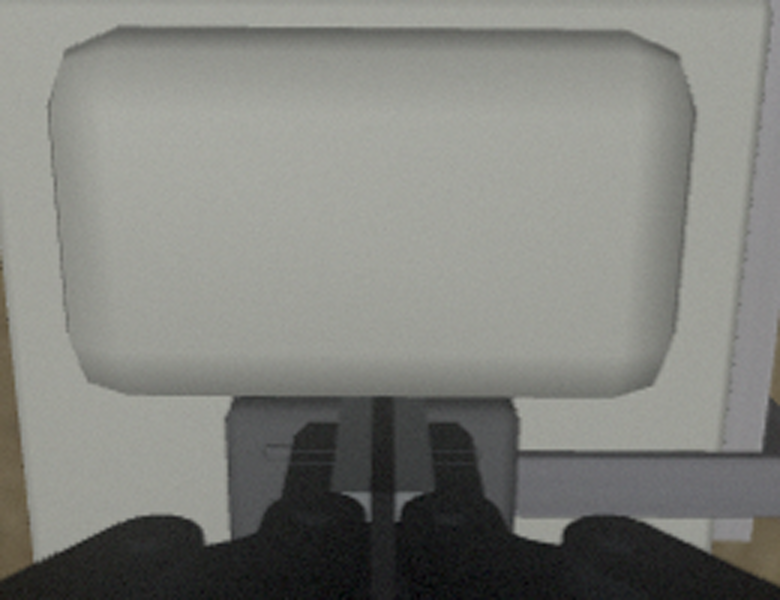

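>>> play_rows:
  motion:
    - {"tx": 0, "ty": 0.1, "tz": -0.2, "rx": 0, "ry": 0, "rz": 0, "grip": 0}
    - {"tx": -0.12, "ty": 0.4, "tz": -0.2, "rx": 0, "ry": 0, "rz": 0, "grip": 0}
    - {"tx": -0.24, "ty": 0.8, "tz": -0.2, "rx": 0, "ry": 0, "rz": 0, "grip": 0}
    - {"tx": -0.37, "ty": 1.2, "tz": -0.2, "rx": 0, "ry": 0, "rz": 0, "grip": 0}
    - {"tx": -0.49, "ty": 1.6, "tz": -0.2, "rx": 0, "ry": 0, "rz": 0, "grip": 0}
    - {"tx": -0.61, "ty": 2.0, "tz": -0.2, "rx": 0, "ry": 0, "rz": 0, "grip": 0}
    - {"tx": -0.76, "ty": 2.5, "tz": -0.2, "rx": 0, "ry": 0, "rz": 0, "grip": 0}
    - {"tx": -0.92, "ty": 3.0, "tz": -0.2, "rx": 0, "ry": 0, "rz": 0, "grip": 0}
    - {"tx": -1.07, "ty": 3.5, "tz": -0.2, "rx": 0, "ry": 0, "rz": 0, "grip": 0}
    - {"tx": -1.22, "ty": 4.0, "tz": -0.2, "rx": 0, "ry": 0, "rz": 0, "grip": 0}

```text
clock: 4.72
eef_pos: [0.5281, -0.1532, 0.0677]
eef_rot: [[0.956, 0.294, 0.004], [0.294, -0.956, -0.003], [0.003, 0.004, -1.0]]
contact_force: [-5.5, -4.9, 24.8]
finger_gap: -0.004
```

Run:
```python
from workcell import r, grab_frame
import cv2,numpy as np
s=r.read_state();print(s["eef_pos"],s["contact_force"])
f=grab_frame("wrist")
a=f["frame"][50:300,130:390,::-1]
cv2.imwrite("pics/e_w.png",cv2.resize(a,None,fx=2,fy=2,interpolation=2))
```

```text
[ 0.52808567 -0.15323698  0.06769221] [-5.48763105 -4.8972024  24.76228644]
```

View pics/e_w.png

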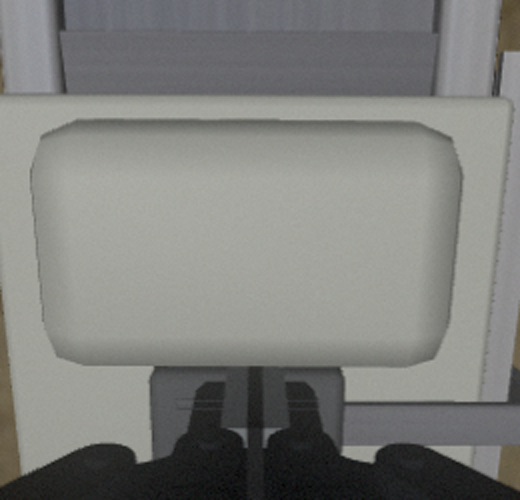

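>>> play_rows:
  motion:
    - {"tx": -0.15, "ty": 0.5, "tz": 0, "rx": 0, "ry": 0, "rz": 0, "grip": 0}
    - {"tx": -0.34, "ty": 1.1, "tz": 0, "rx": 0, "ry": 0, "rz": 0, "grip": 0}
    - {"tx": -0.52, "ty": 1.7, "tz": 0, "rx": 0, "ry": 0, "rz": 0, "grip": 0}
    - {"tx": -0.7, "ty": 2.3, "tz": 0, "rx": 0, "ry": 0, "rz": 0, "grip": 0}
    - {"tx": -0.89, "ty": 2.9, "tz": 0, "rx": 0, "ry": 0, "rz": 0, "grip": 0}
    - {"tx": -1.07, "ty": 3.5, "tz": 0, "rx": 0, "ry": 0, "rz": 0, "grip": 0}
    - {"tx": -1.25, "ty": 4.1, "tz": 0, "rx": 0, "ry": 0, "rz": 0, "grip": 0}
    - {"tx": -1.44, "ty": 4.7, "tz": 0, "rx": 0, "ry": 0, "rz": 0, "grip": 0}
    - {"tx": -1.62, "ty": 5.3, "tz": 0, "rx": 0, "ry": 0, "rz": 0, "grip": 0}
    - {"tx": -1.8, "ty": 5.9, "tz": 0, "rx": 0, "ry": 0, "rz": 0, "grip": 0}
    - {"tx": -1.99, "ty": 6.5, "tz": 0, "rx": 0, "ry": 0, "rz": 0, "grip": 0}
    - {"tx": -2.14, "ty": 7.0, "tz": 0, "rx": 0, "ry": 0, "rz": 0, "grip": 0}

```text
clock: 5.77
eef_pos: [0.5069, -0.0828, 0.0677]
eef_rot: [[0.956, 0.294, 0.005], [0.294, -0.956, -0.002], [0.004, 0.004, -1.0]]
contact_force: [-5.3, -4.0, 25.8]
finger_gap: -0.002
```

>>> play_rows:
  motion:
    - {"tx": -0.06, "ty": 0.2, "tz": 0, "rx": 0, "ry": 0, "rz": 0, "grip": 0}
    - {"tx": -0.12, "ty": 0.4, "tz": 0, "rx": 0, "ry": 0, "rz": 0, "grip": 0}
    - {"tx": -0.18, "ty": 0.6, "tz": 0, "rx": 0, "ry": 0, "rz": 0, "grip": 0}
    - {"tx": -0.24, "ty": 0.8, "tz": 0, "rx": 0, "ry": 0, "rz": 0, "grip": 0}
    - {"tx": -0.31, "ty": 1.0, "tz": 0, "rx": 0, "ry": 0, "rz": 0, "grip": 0}
    - {"tx": -0.37, "ty": 1.2, "tz": 0, "rx": 0, "ry": 0, "rz": 0, "grip": 0}
    - {"tx": -0.37, "ty": 1.2, "tz": 0, "rx": 0, "ry": 0, "rz": 0, "grip": 0}

```text
clock: 6.35
eef_pos: [0.5048, -0.0733, 0.0676]
eef_rot: [[0.956, 0.293, 0.008], [0.293, -0.956, -0.008], [0.005, 0.01, -1.0]]
contact_force: [2.6, -18.5, 18.7]
finger_gap: 0.001
```

Run:
```python
from workcell import r, grab_frame
import cv2,numpy as np
s=r.read_state();print(s["eef_pos"],s["contact_force"])
f=grab_frame("wrist")
a=f["frame"][50:300,130:390,::-1]
cv2.imwrite("pics/f_w.png",cv2.resize(a,None,fx=2,fy=2,interpolation=2))
```

```text
[ 0.50476958 -0.07329056  0.06764808] [  2.60731803 -18.45164613  18.71582489]
```

View pics/f_w.png

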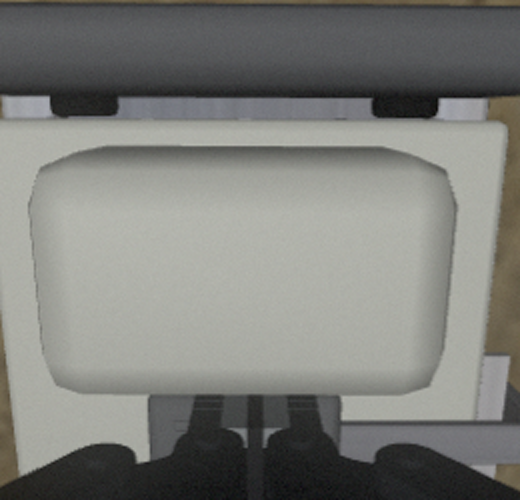

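>>> play_rows:
  motion:
    - {"tx": -0.06, "ty": 0.2, "tz": 0, "rx": 0, "ry": 0, "rz": 0, "grip": 0}
    - {"tx": -0.12, "ty": 0.4, "tz": 0, "rx": 0, "ry": 0, "rz": 0, "grip": 0}
    - {"tx": -0.12, "ty": 0.4, "tz": 0, "rx": 0, "ry": 0, "rz": 0, "grip": 0}
    - {"tx": -0.12, "ty": 0.4, "tz": 0, "rx": 0, "ry": 0, "rz": 0, "grip": 0}

```text
clock: 6.73
eef_pos: [0.5047, -0.0732, 0.0678]
eef_rot: [[0.957, 0.29, 0.01], [0.29, -0.957, -0.015], [0.005, 0.018, -1.0]]
contact_force: [9.3, -41.4, 13.2]
finger_gap: 0.001
```

Run:
```python
from workcell import r, grab_frame
import cv2,numpy as np
f=grab_frame("wrist")
a=f["frame"][50:300,130:390,::-1]
cv2.imwrite("pics/g_w.png",cv2.resize(a,None,fx=2,fy=2,interpolation=2))
g=grab_frame("scene")
b=g["frame"][180:270,210:330,::-1]
cv2.imwrite("pics/g_s.png",cv2.resize(b,None,fx=6,fy=6,interpolation=2))
```

```text
(no output)
```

View pics/g_w.png

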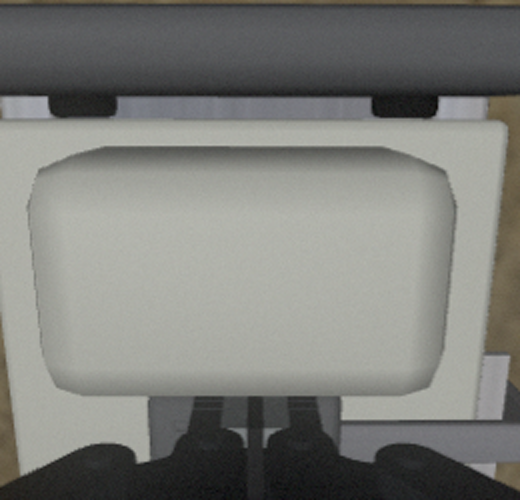

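View pics/g_s.png

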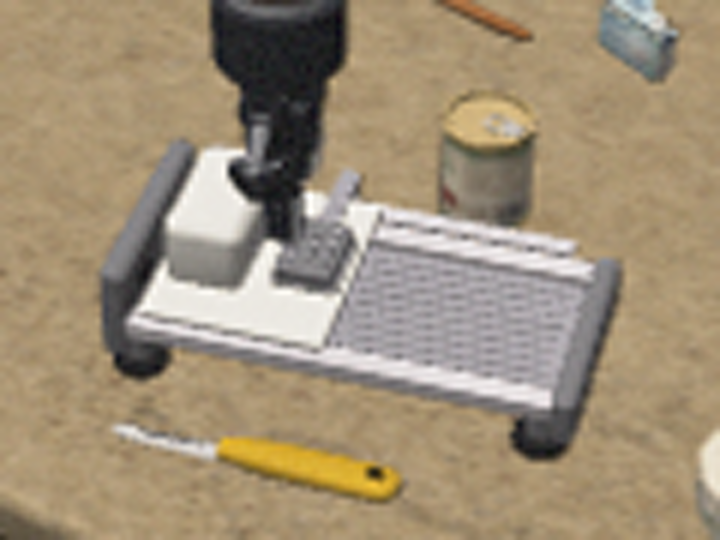

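>>> play_rows:
  motion:
    - {"tx": 0.1, "ty": -0.35, "tz": 0, "rx": 0, "ry": 0, "rz": 0, "grip": 0}
    - {"tx": 0.1, "ty": -0.35, "tz": 0.4, "rx": 0, "ry": 0, "rz": 0, "grip": 0}
    - {"tx": 0.12, "ty": -0.45, "tz": 1.2, "rx": 0, "ry": 0, "rz": 0, "grip": 0}
    - {"tx": 0.2, "ty": -0.6, "tz": 2.5, "rx": 0, "ry": 0, "rz": 0, "grip": 0}
    - {"tx": 0.3, "ty": -1.0, "tz": 4.5, "rx": 0, "ry": 0, "rz": 0, "grip": 0}
    - {"tx": 0.3, "ty": -1.0, "tz": 8, "rx": 0, "ry": 0, "rz": 0, "grip": 0}
    - {"tx": 0.3, "ty": -1.0, "tz": 12, "rx": 0, "ry": 0, "rz": 0, "grip": 0}
    - {"tx": 0.3, "ty": -1.0, "tz": 15, "rx": 0, "ry": 0, "rz": 0, "grip": 0}
    - {"tx": 0.3, "ty": -1.0, "tz": 15, "rx": 0, "ry": 0, "rz": 0, "grip": 0}

```text
clock: 7.58
eef_pos: [0.5053, -0.0763, 0.2203]
eef_rot: [[0.956, 0.295, 0.008], [0.295, -0.956, -0.001], [0.007, 0.003, -1.0]]
contact_force: [-0.1, 0.7, 0.8]
finger_gap: -0.002
```

Run:
```python
from h import *
from workcell import r, grab_frame
s=r.read_state();print(s["eef_pos"],s["contact_force"])
f=grab_frame("wrist")
import pickle;pickle.dump((s,f),open("w2.pkl","wb"))
cv2.imwrite("pics/h_w.png",cv2.resize(f["frame"][:,:,::-1],(768,576),interpolation=2))
g=grab_frame("scene")
cv2.imwrite("pics/h_s.png",cv2.resize(g["frame"][170:270,200:340,::-1],None,fx=5,fy=5,interpolation=2))
```

```text
[ 0.50529339 -0.07630176  0.22034481] [-0.0552616   0.71260726  0.76839804]
```

View pics/h_w.png

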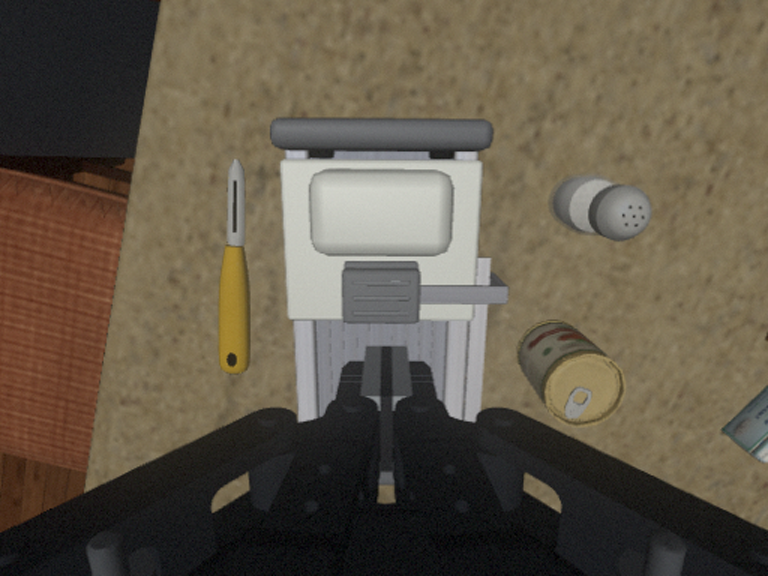

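View pics/h_s.png

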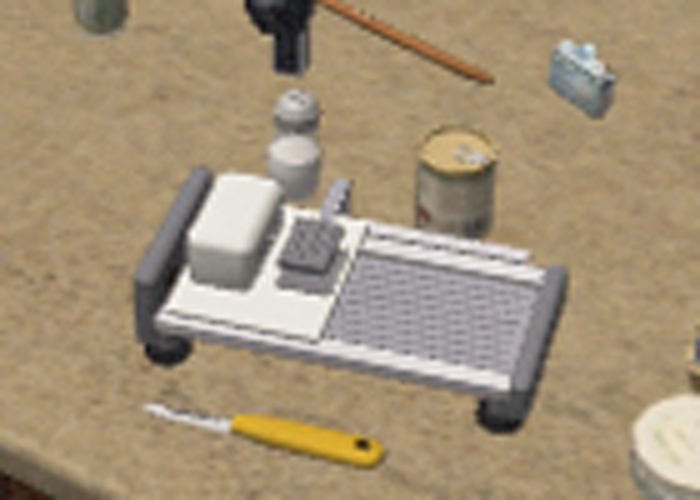

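Run:
```python
from h import *
import pickle
def Q(fn):
    s,f=pickle.load(open(fn,"rb"))
    T=np.eye(4);T[:3,:3]=s["eef_rot"];T[:3,3]=s["eef_pos"];P=T@f["T_tool_cam"]
    return lambda u,v,z:at(f,((u+.5)/1.5-.5,(v+.5)/1.5-.5),z,P)[:2]
a,b=Q("w1.pkl"),Q("w2.pkl");u=np.array([-.292,.956])
hf0=(a(281,187,.054)+a(470,185,.054))/2;hf1=(b(281,161,.054)+b(481,161,.054))/2
print("travel",(hf1-hf0)@u)
for z in(.08,.068):
    w=np.hypot(*(b(419,290,z)-b(343,290,z)));w0=np.hypot(*(a(413,310,.08)-a(341,310,.08)));c=b(381,292,z)
    print(z,w,w0,"btn travel",(c-np.array([.5422,-.2029]))@u)
```

```text
travel 0.11850382092166255
0.08 0.048076523410469994 0.0478033239741056 btn travel 0.1204344204054434
0.068 0.050115087630336085 0.0478033239741056 btn travel 0.11712300048505127
```

Holder travel is about 119–120 mm and the button is at its up height (80 mm). I'm handing the job in.

```bash
python3 -c "
from workcell import r
print(r.sign_off())"
```

```text
the job is handed in; nothing more can be done
None
```

The slicer's food holder is home against the end stop, the locking button is back up, and I handed the job in at about 7.6 s. No verdict was reported.

- **Press:** I pressed the button down with the closed fingertips at the starting notch. The measured force was 14 N at a fingertip height of 68 mm, which is the button's fully-down height.
- **Push:** I pushed the holder along the rails with the fingertip staying at 68 mm throughout. At the end stop the fingertip stopped moving, while the force along the push rose to about 41 N.
- **Release:** I eased off and lifted straight up. The force on the tool dropped to near zero.

**Last checks (wrist and scene cameras):**
- **Holder travel:** the front edge of the holder gave 118.5 mm and the button gave 120.4 mm, which agree within the 2 mm calibration. Home is 120 mm.
- **Button height:** its apparent width matches the up position (48.1 mm now, 47.8 mm before the move), not the down position.
- **Bystanders:** the peeler, shaker and round tin look undisturbed by eye, and I did not measure them. I did not go near the others and did not check them again.

No check failed. One move call was refused at the start for missing fields, and nothing moved.

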